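Clip the snap hook on the tie-down eye and draw it up to its stop

ROBOT

A 6-joint arm with a two-finger parallel gripper is mounted at the origin on the work surface; the furniture and walls round the work are solid. World frame = base frame: x ahead of the robot, y to its left, z up, the work surface at z = 0. Lengths are in m, angles in rad, forces in N, time in s.
With the tool pointing down it reaches from about 0.375 to 0.975 m from the base axis. Payload 3.8 kg.
Tool frame: the origin (TCP) lies on the centre line of the jaws, within the pads' length; the fingertips stand 17 mm ahead of it and the grasp point (between the pads) lies 2 mm behind it (bot.tip_extent is the distance from the TCP to the fingertips, in m); z points along the fingers, y is the line along which they close (so a half turn about z gives the same grasp; the last joint's range is limited). The gripper opens to 85 mm and grips with 20 to 120 N. Pads are 22 mm wide; open, the fingers measure 114 mm over their backs; the gripper's body (76 mm by 85 mm) begins 54 mm behind the grasp point. The pads swing forward as they close: fully open they stand 13 mm farther back than shut.
Start: joints at [-1.338, 0.264, 1.604, -0, 1.274, -0.037], TCP at [0.18, -0.651, 0.248] pointing down, gripper open.
Joint ranges: [-2.63, 2.63], [-0.94, 2.18], [0.31, 2.57], [-1.31, 4.45], [0, 2.66], [-2.55, 2.55]. Speed limits (rad/s): [2.57, 2.57, 3.14, 3.14, 3.14, 3.14].

INTERFACE

Orientations are given as a rotation vector (axis times angle).
In Python, from workcell import readout, read_camera, finish_job, bot gives the robot as it stands.
- The arm moves only by the tool jog_arm, never from a script. Its argument "deltas" is one flat list of numbers, 7 for each row, row after row: the shift along the tool's x, y, z in m, then the turn, a rotation vector about the tool's x, y, z in degrees, then the gripper command: -1 is shut, 1 is fully open, values between are in proportion. A call has 1 to 8 rows; each row is the pose to reach, as a shift and turn from the pose commanded when the call began, along the tool's axes at that moment; what a row does not reach only later rows make up. A row lasts 1/10 s, in which the tool goes at most 50 mm and 8.59 degrees, less where a joint would pass 70% of its speed; a pose out of reach is approached as far as the arm can. A call with a gripper value outside its range is refused whole. The fingers move at their own pace and stop on an object; "squeeze" is the grip in N (left out, the last holds). Time passes only in rows, so rows that repeat a pose let the fingers close. It gives the time, the measured TCP pose, the force, the opening and the grip force at its end, in the units of the state.
- readout.read_state(): the state, without advancing time (a new reading comes with each control period).
- read_camera(name): name is "side" or "top" or "wrist"; returns a dict with "color" (420x560x3 uint8, blue, green, red), "fx", "fy", "cx", "cy" (pixels), "origin" and "attitude" of the camera in the world. Camera axes: x right, y down, z forward; pixel columns grow to the right and rows downward; lengths in m; the calibration is good to about 2 mm. A picture is of the moment at which its call begins. There is no depth.
- finish_job(): hands the job in; it is judged then, once.
The state is a dict: "time": time; "q": joint angles; "joint_vel": joint speeds; "joint_torque": joint torques, N m; "tool_pos": TCP position; "tcp_rot": TCP orientation; "wrist_force": force on the tool from outside, world axes, zero at the start; "torque": the same for the moment, N m; "width": opening from 0.0 (shut) to 1.0 (fully open); "grip_force": force on a finger pad.
Only numpy, scipy, OpenCV 4.12 (cv2) and the standard library are available. Lean on these libraries where they do the work, as an engineer would, in place of code of your own. Each camera call takes 0.05 s, during which the arm holds its last target. There are 200 camera calls.

TASK

Pick up the orange pull handle and clip its snap hook onto the right-hand leg of the sliding tie-down eye by pushing the red gate against that leg until the leg is inside the hook and the gate has snapped shut. Then draw the hook back towards its handle, so that the leg sits in the hook's bend and the eye slides along its track to the yellow stop, and hold a firm steady pull of about 12 N against the stop for half a second, never forcing hook against eye with more than 25 N. Let go so that the hook lies flat on the bench, still clipped to the eye, and leave the other things where they are.

Things in the scene. Friction and masses are not known exactly. Their poses are not given: they have to be found in the camera images.
- hook: Orange pull handle with steel snap hook, 125 mm long, 0.24 kg, lying flat. Origin below the gate's hinge, level with the underside; +x from handle to hook, +y to the gate's side, +z up. Steel is in the plane z = 15 mm, 8 to 10 mm thick: neck x = -12 to 0, spine with inner face y = -21, half-round bend of inner radius 7.5 about (36, -13.5), nose y = -6 to +4 that ends at x = 31 mm.
- hook_grip (a point): Place to grip on the orange handle, at (-28, -13.5, 15) mm in the hook's frame, same axes. The handle is a straight bar 24 mm wide (y = -25.5 to -1.5), x = -72 to -10, z = 0 to 30 mm; grip it across its width.
- gate (a joint): Angle of the red gate, rad: 0 shut, up to 1.2 inwards. The gate is an 8 mm bar from its hinge at (0, -1) mm in the hook's frame to x = 29 mm, 2 mm short of the nose; it is sprung and gives way at 2 to 5 N.
- hook_gate (a point): Point on the gate's outer face where the leg should push, at (21, 3, 15) mm in the hook's frame, same axes (good from x = 17 to 25). Moving the hook to its +y brings the leg in; it rests on the spine when its centre is at y = -17 and must be past y = -10 mm before the hook is drawn back (hook's -x). The gate snaps shut behind the leg once the leg's centre is at about x = 29 mm or more.
- hook_bend (a point): Centre of the 8 mm leg when it is seated in the hook's bend: (39.5, -13.5, 15) mm in the hook's frame, same axes. The swung-in gate pushes the leg a little towards the bend.
- eye: Sliding tie-down eye: steel bow of 8 mm round bar with two upright legs 36 mm apart on a blue carriage. Origin on the bench under the right-hand leg; +y to the other leg, +x along the track away from the yellow stop, +z up. It slides along x only, friction about 4 N; sideways it is rigid. Its distance from the stop on the -x side is not measured (12 to 40 mm): feel for the stop.
- eye_leg (a point): Point on the right-hand leg's axis, 25 mm above the bench; axes as eye. The leg is upright from 8 to 34 mm, the bow's top at 54 mm. Bring the hook from the -y side with its axes parallel to these, then draw it to -x. Track and carriage are at most 8 mm high (y -20 to +56 mm, up to 65 mm from the leg towards -x; 25 when at the stop): carry the hook's underside 10 to 14 mm above the bench.
- sanding_block: Grey sanding block, 60x103x34 mm, origin under its centre; bystander.
- tape_measure: Yellow tape measure, 37x77x62 mm, origin under its centre; bystander.
- spring_clamp: Orange spring clamp lying on its side, 84x137x26 mm, origin under its centre; bystander.
- offcut: Wood offcut, 38x160x19 mm, origin under its centre; bystander.

How it is judged:
By the outcome, as a careful person would: the job done as asked, in the order asked, and still so for the second after the job is handed in, with the robot touching nothing.
It also fails if it takes over 56 s, if anything falls off the work surface, if the arm or the gripper's body presses on something with over 40 N, if the wrist force passes 120 N, or if a joint passes its speed limit or range.

## Working session

There is one attempt and no reset: what is moved stays moved. The work goes in short steps, Python scripts to look and compute and a tool call to move; the robot and the scene stay as the last step left them, time stands still between calls to the robot, and variables do not carry over. Pictures are saved under pics/ and viewed, at most 10 in all, crops included, and the job is handed in when it is done.

Besides the shell and the picture viewer there is one more tool, called after "Emit:" as name(argument=value, ...), one argument or row to a line, values as JSON. jog_arm: Moves the arm, as the interface text tells. Its arguments: {"type":"object","properties":{"deltas":{"type":"array"},"squeeze":{"type":"number"}},"required":["deltas"]}

```bash
mkdir -p pics; ls; python3 - <<'E'
from workcell import readout, read_camera, bot
import cv2, numpy as np
s=readout.read_state(); print(s)
print(bot.tip_extent)
for n in("top","side"):
    c=read_camera(n); cv2.imwrite(f"pics/{n}0.png",c["color"]); print(n,c["fx"],c["fy"],c["cx"],c["cy"],c["origin"],c["attitude"])
E
```

```text
pics
{'time': 0.0, 'q': array([-1.33790346e+00,  2.64778406e-01,  1.60535916e+00,  1.00451571e-05,
        1.27372559e+00, -3.69015390e-02]), 'joint_vel': array([-2.29070416e-03, -3.51030820e-06,  1.90826598e-03, -3.33863207e-03,
        2.74396661e-04, -5.70780504e-04]), 'joint_torque': array([ 1.91748652e-03, -5.15111625e+01, -3.67315221e+01, -2.58102973e-04,
        1.29015162e-02, -3.02610204e-06]), 'tool_pos': array([ 0.17974997, -0.64990654,  0.246953  ]), 'tcp_rot': array([-3.11081238e+00, -4.22199317e-01,  3.33691979e-04]), 'wrist_force': array([0.05114934, 0.014797  , 0.23957244]), 'torque': array([ 0.02820129, -0.01035006, -0.002457  ]), 'grip_force': 0.0, 'width': 0.9997647131223585}
0.017
top 484.17633614842055 484.17633614842055 275.28331408880985 206.4854772349839 [0.42606895 0.04163955 1.13288823] [-2.08298702  2.14897424 -0.17879355]
side 506.2306094181113 506.2306094181113 281.6785259738449 207.10987681747227 [0.80581705 0.62638692 1.12916162] [-0.38810606 -2.94986342  0.74676054]
```

View pics/top0.png

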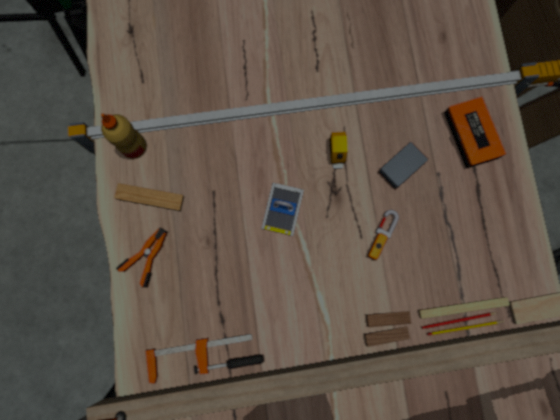

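View pics/side0.png

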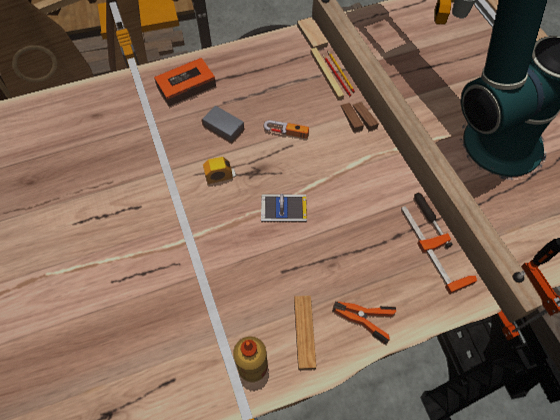

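The top view shows the hook at about (382,236), nose up-right, and the eye track at (283,209) with its yellow stop at the bottom. In the side view the hook is at (287,129) and the eye at (283,207). Next I'll enlarge both.

```bash
cat > h.py <<'E'
from workcell import readout, read_camera, bot
import cv2, numpy as np
from scipy.spatial.transform import Rotation as R
def px2w(c,uv,z):
    d=R.from_rotvec(c["attitude"]).apply([(uv[0]-c["cx"])/c["fx"],(uv[1]-c["cy"])/c["fy"],1.])
    o=np.array(c["origin"]); return o+d*(z-o[2])/d[2]
def w2px(c,p):
    q=R.from_rotvec(c["attitude"]).inv().apply(np.atleast_2d(p)-np.array(c["origin"]))
    return np.c_[c["fx"]*q[:,0]/q[:,2]+c["cx"],c["fy"]*q[:,1]/q[:,2]+c["cy"]]
def crop(im,x,y,w,h,k): return cv2.resize(im[y:y+h,x:x+w],None,fx=k,fy=k,interpolation=cv2.INTER_CUBIC)
E
python3 - <<'E'
from h import *
t=read_camera("top");s=read_camera("side")
a=crop(t["color"],350,200,66,50,6);b=crop(t["color"],250,180,66,50,6)
c=crop(s["color"],255,110,66,50,6);d=crop(s["color"],250,182,66,50,6)
m=np.vstack([np.hstack([a,b]),np.hstack([c,d])]);cv2.imwrite("pics/m.png",cv2.convertScaleAbs(m,alpha=1.6))
for n,u in(("hook",(382,236)),("eye",(283,209))): print(n,px2w(t,u,.015))
for n,u in(("hook",(287,129)),("eye",(283,207))): print(n,px2w(s,u,.015))
E
```

```text
hook [ 0.55883205 -0.18681894  0.015     ]
eye [0.62981758 0.03994617 0.015     ]
hook [ 0.56021741 -0.18521685  0.015     ]
eye [0.63439847 0.04608876 0.015     ]
```

View pics/m.png

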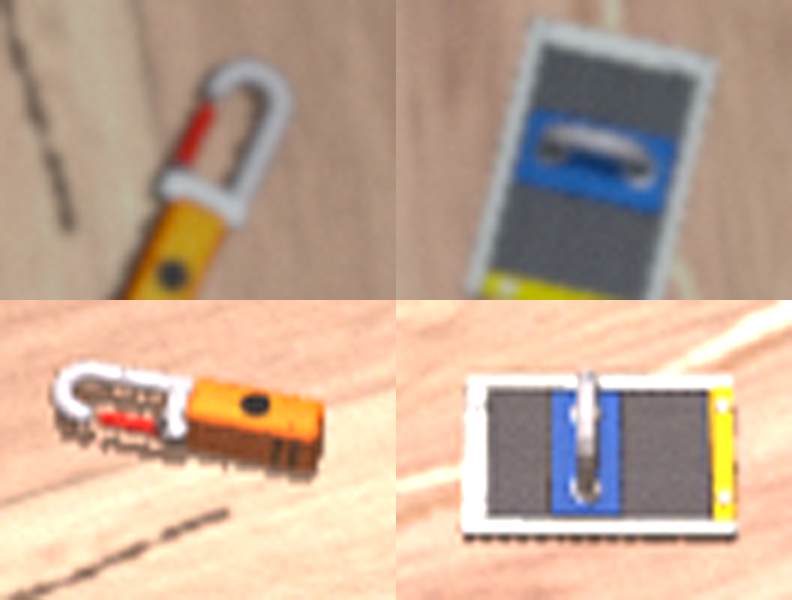

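The mosaic shows the hook's neck, red gate and bend clearly in both views. It also shows the track frame, the blue carriage, the bow's legs and the yellow stop. Now the pose estimates.

```bash
python3 - <<'E'
from h import *
t=read_camera("top");s=read_camera("side")
T=lambda x,y,ox,oy:(ox+x/6-.4,oy+y/6-.4)
ang=lambda a,b:np.degrees(np.arctan2(*(b-a)[1::-1]))
# hook
dt=px2w(t,T(172,272,350,200),.03);bt=px2w(t,T(257,60,350,200),.017)
ds=px2w(s,T(256,404-300,255,110),.03);bs=px2w(s,T(55,395-300,255,110),.015)
print("dot",dt,ds,"bend",bt,bs,ang(dt,bt),ang(ds,bs))
print("spine ang",ang(px2w(t,T(240,215,350,200),.015),px2w(t,T(290,115,350,200),.015)))
# eye
P=lambda x,y,z:px2w(t,T(x-396,y,250,180),z)
Q=lambda x,y,z:px2w(s,T(x-396,y-300,250,182),z)
print("track",ang(P(660,297,.006),P(715,65,.006)),ang(P(480,285,.006),P(540,25,.006)),ang(Q(735,378,.006),Q(467,378,.006)),ang(Q(735,534,.006),Q(465,534,.006)))
print("legs top",P(640,182,.008),P(546,160,.008)," side right?",Q(588,408,.03),Q(588,492,.008), "bow top", Q(586,440,.054))
# wrist camera offset
w=read_camera("wrist");st=readout.read_state();r=R.from_rotvec(st["tcp_rot"])
print("cam in tool",r.inv().apply(np.array(w["origin"])-st["tool_pos"]),(r.inv()*R.from_rotvec(w["attitude"])).as_rotvec(),w["fx"])
print("tool axes",r.as_matrix())
E
```

```text
dot [ 0.53691665 -0.17387678  0.03      ] [ 0.53482602 -0.17392838  0.03      ] bend [ 0.61962407 -0.2149355   0.017     ] [ 0.61864515 -0.21311818  0.015     ] -26.401332693799358 -25.05853562011811
spine ang -29.99386862838902
track -15.286590224805755 -14.331569592482092 -14.813658079253697 -14.850212366754993
legs top [0.62829082 0.02287213 0.008     ] [0.63831419 0.05957307 0.008     ]  side right? [0.63457833 0.03277199 0.03      ] [0.64163643 0.05968191 0.008     ] bow top [0.64296408 0.0598301  0.054     ]
cam in tool [ 0.0785869  -0.00040771 -0.12553993] [-0.24620645 -0.24552663  1.55680381] 318.03286374362403
tool axes [[ 9.63818215e-01  2.66560373e-01 -1.26350241e-04]
 [ 2.66560403e-01 -9.63818107e-01  4.55810492e-04]
 [-2.77635305e-07 -4.72998426e-04 -9.99999888e-01]]
```

Emit:
jog_arm(
  deltas=[0.479,-0.356,0.05,0,0,41.5,0.2,0.479,-0.356,0.05,0,0,41.5,0.2,0.479,-0.356,0.05,0,0,41.5,0.2,0.479,-0.356,0.05,0,0,41.5,0.2,0.479,-0.356,0.05,0,0,41.5,0.2,0.479,-0.356,0.05,0,0,41.5,0.2,0.479,-0.356,0.05,0,0,41.5,0.2,0.479,-0.356,0.05,0,0,41.5,0.2],
)

```text
time: 1.15
tool_pos: [0.4248, -0.3359, 0.2153]
tcp_rot: [3.06, -0.708, 0.001]
wrist_force: [1.0, -1.4, 0.2]
width: 0.598
grip_force: 0.0
```

```bash
cat > go.py <<'E'
from h import *
import sys
# delta from current measured pose to world target x y z yaw(deg, of tool x)
x,y,z,yaw=map(float,sys.argv[1:5]); s=readout.read_state(); r=R.from_rotvec(s["tcp_rot"])
tgt=R.from_matrix(np.array([[np.cos(a),np.sin(a),0] for a in [0]]).T*0+0) if 0 else R.from_euler("z",yaw,degrees=True)*R.from_euler("x",180,degrees=True)
print(s["time"],s["tool_pos"].round(4),"yaw",np.degrees(np.arctan2(*r.as_matrix()[1::-1,0])).round(2),"F",s["wrist_force"].round(2),"w",s["width"].round(3),s["grip_force"])
print("shift",r.inv().apply(np.array([x,y,z])-s["tool_pos"]).round(4),"turn",np.degrees((r.inv()*tgt).as_rotvec()).round(2),"q",s["q"].round(2))
E
python3 go.py .547 -.179 .2 -26
```

```text
Traceback (most recent call last):
  File "go.py", line 6, in <module>
    print(s["time"],s["tool_pos"].round(4),"yaw",np.degrees(np.arctan2(*r.as_matrix()[1::-1,0])).round(2),"F",s["wrist_force"].round(2),"w",s["width"].round(3),s["grip_force"])
                                                                                                                                            ^^^^^^^^^^^^^^^^
AttributeError: 'float' object has no attribute 'round'
```

```bash
sed -i 's/s\["width"\].round(3)/round(s["width"],3)/; s/R.from_matrix.*if 0 else //' go.py; python3 go.py .547 -.179 .2 -26
```

```text
1.15 [ 0.4248 -0.3359  0.2153] yaw -26.06 F [ 0.99 -1.39  0.23] w 0.598 0.0
shift [ 0.0408 -0.1946  0.0153] turn [ 0.01 -0.06 -0.06] q [-0.72  0.03  1.93  0.    1.18  1.31]
```

Emit:
jog_arm(
  deltas=[0.01,-0.049,0.004,0,0,0,0.2,0.02,-0.097,0.008,0,0,0,0.2,0.03,-0.145,0.012,0,0,0,0.2,0.04,-0.19,0.015,0,0,0,0.2,0.04,-0.19,0.015,0,0,0,0.2,0.04,-0.19,0.015,0,0,0,0.2],
)

```text
time: 1.75
tool_pos: [0.5436, -0.1834, 0.1999]
tcp_rot: [3.061, -0.703, -0.001]
wrist_force: [-0.8, -0.1, 0.1]
width: 0.601
grip_force: 0.0
```

```bash
python3 go.py .547 -.179 .02 -26; python3 - <<'E'
from h import *
w=read_camera("wrist");cv2.imwrite("pics/w1.png",cv2.resize(w["color"],(800,600),interpolation=cv2.INTER_CUBIC))
yaw=np.radians(-26);c,s=np.cos(yaw),np.sin(yaw)
g=np.array([.547,-.179]);M=np.array([[c,-s],[s,c]])
for n,p in dict(dot=(-40,-13.5,30),bend=(52,-13.5,15),hl=(-72,-1.5,30),hr=(-72,-25.5,30),fl=(-10,-1.5,30),fr=(-10,-25.5,30)).items():
    p=np.array(p)/1e3; q=np.r_[g+M@(p[:2]-[-.028,-.0135]),p[2]]; print(n,(w2px(w,q)*800/560).round(1))
E
```

```text
1.75 [ 0.5436 -0.1834  0.1999] yaw -25.87 F [-0.8  -0.12  0.1 ] w 0.601 0.0
shift [ 0.0012 -0.0056  0.1799] turn [0.03 0.02 0.13] q [-0.37  0.11  1.88 -0.    1.16  1.65]
dot [[389.5 285.3]]
bend [[389.4 142.8]]
hl [[372.6 329. ]]
hr [[406.8 329.1]]
fl [[371.1 241.7]]
fr [[407.6 241.8]]
```

View pics/w1.png

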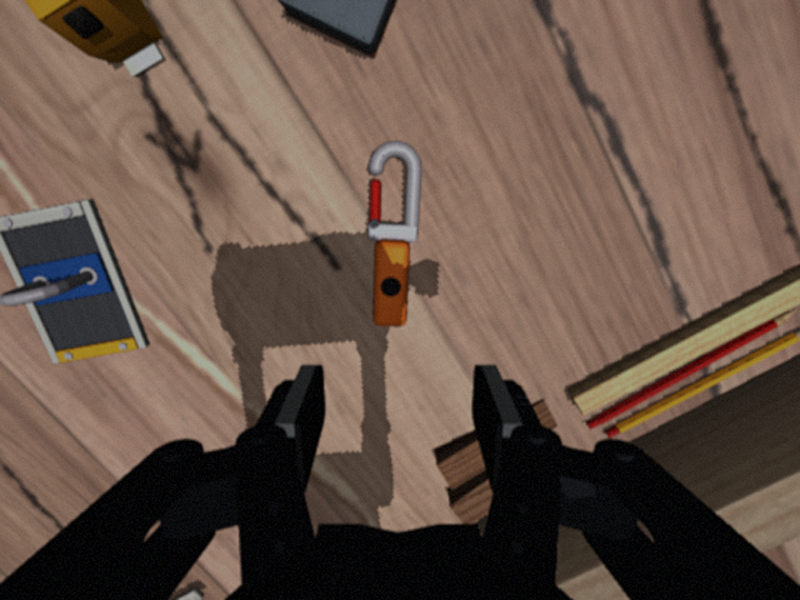

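The wrist view shows the handle corners at (376,240), (411,241), (374,323) and (407,325). The dot is at (390,287), the bend at (399,141) and the eye's right leg base at (90,277).

```bash
python3 - <<'E'
from h import *
w=read_camera("wrist");k=.7
f=lambda u,v,z:px2w(w,(u*k,v*k),z)
ang=lambda a,b:np.degrees(np.arctan2(*(b-a)[1::-1]))
fl,fr,bl,br=f(376,240,.03),f(411,241,.03),f(374,324,.03),f(407,326,.03)
F,B=(fl+fr)/2,(bl+br)/2
d=f(390,287,.03);b=f(398,141,.016)
print("len",np.linalg.norm(F-B),"wid",np.linalg.norm(fl-fr),np.linalg.norm(bl-br),ang(B,F),"dot-bend",ang(d,b),np.linalg.norm((d-b)[:2]))
for n,v in dict(F=F,B=B,dot=d,bend=b).items(): print(n,v)
print("leg",f(90,277,.008),"leg2",f(38,283,.008),"track",ang(f(147,345,.006),f(93,200,.006)),ang(f(55,361,.006),f(2,215,.006)))
E
```

```text
len 0.059867083189853496 wid 0.023064278875089196 0.023119933724773056 -28.152229643654902 dot-bend -29.281827105349432 0.09447029328719914
F [ 0.56218501 -0.19073828  0.03      ]
B [ 0.50940037 -0.16249204  0.03      ]
dot [ 0.53447543 -0.17447662  0.03      ]
bend [ 0.61687473 -0.22068259  0.016     ]
leg [0.63076746 0.02115633 0.008     ] leg2 [0.64369415 0.05804279 0.008     ] track -16.263971126682495 -20.481728831899122
```

```bash
python3 go.py .546 -.181 .02 -28
```

```text
1.85 [ 0.5427 -0.185   0.2   ] yaw -26.06 F [-0.78 -0.2  -0.18] w 0.603 0.0
shift [ 0.0013 -0.0052  0.18  ] turn [0.03 0.01 1.94] q [-0.37  0.11  1.88 -0.    1.16  1.65]
```

Emit:
jog_arm(
  deltas=[0.001,-0.005,0.04,0,0,2,0.2,0.001,-0.005,0.085,0,0,2,0.2,0.001,-0.005,0.13,0,0,2,0.2,0.001,-0.005,0.16,0,0,2,0.2,0.001,-0.005,0.175,0,0,2,0.2,0.001,-0.005,0.18,0,0,2,0.2,0.001,-0.005,0.18,0,0,2,0.2],
)

```text
time: 2.55
tool_pos: [0.5465, -0.1813, 0.0205]
tcp_rot: [3.047, -0.763, 0.001]
wrist_force: [0.0, 0.8, -0.7]
width: 0.602
grip_force: 0.0
```

```bash
python3 go.py .546 -.181 .02 -28
```

```text
2.55 [ 0.5465 -0.1813  0.0205] yaw -28.12 F [ 0.01  0.77 -0.66] w 0.602 0.0
shift [-0.0006 -0.0001  0.0005] turn [ 0.   -0.03 -0.12] q [-0.36  0.32  2.   -0.    0.82  1.7 ]
```

Emit:
jog_arm(
  deltas=[0,0,0,0,0,0,-1,0,0,0,0,0,0,-1,0,0,0,0,0,0,-1,0,0,0,0,0,0,-1,0,0,0,0,0,0,-1,0,0,0,0,0,0,-1,0,0,0,0,0,0,-1],
  squeeze=80,
)

```text
time: 3.25
tool_pos: [0.5482, -0.1811, 0.0225]
tcp_rot: [3.047, -0.761, 0.007]
wrist_force: [-1.1, -1.0, 5.9]
width: 0.265
grip_force: 79.7
```

```bash
python3 go.py .546 -.181 .12 -28
```

```text
3.25 [ 0.5482 -0.1811  0.0225] yaw -28.03 F [-1.12 -1.01  5.92] w 0.265 79.70360398292542
shift [-0.0016  0.0009 -0.0975] turn [-0.02 -0.25 -0.03] q [-0.36  0.32  2.   -0.    0.82  1.7 ]
```

Emit:
jog_arm(
  deltas=[0,0,-0.03,0,0,0,-1,0,0,-0.06,0,0,-2,-1,-0.012,-0.032,-0.06,0,0,-4,-1,-0.027,-0.072,-0.06,0,0,-7,-1,-0.042,-0.112,-0.06,0,0,-11,-1,-0.054,-0.144,-0.06,0,0,-13.2,-1,-0.06,-0.159,-0.06,0,0,-13.2,-1,-0.06,-0.159,-0.06,0,0,-13.2,-1],
)

```text
time: 4.05
tool_pos: [0.568, -0.0098, 0.0802]
tcp_rot: [-3.116, 0.402, -0.0]
wrist_force: [-0.1, -0.5, -2.5]
width: 0.265
grip_force: 79.0
```

```bash
python3 go.py .57 -.0125 .06 -14.8;  python3 - <<'E'
from h import *
w=read_camera("wrist");cv2.imwrite("pics/w2.png",cv2.resize(w["color"],(800,600),interpolation=cv2.INTER_CUBIC))
E
```

```text
4.05 [ 0.568  -0.0098  0.0802] yaw -14.69 F [-0.06 -0.51 -2.53] w 0.265 79.00295734405518
shift [0.0026 0.0021 0.0202] turn [-0.01 -0.    0.11] q [-0.06  0.23  1.99  0.    0.93  1.77]
```

View pics/w2.png

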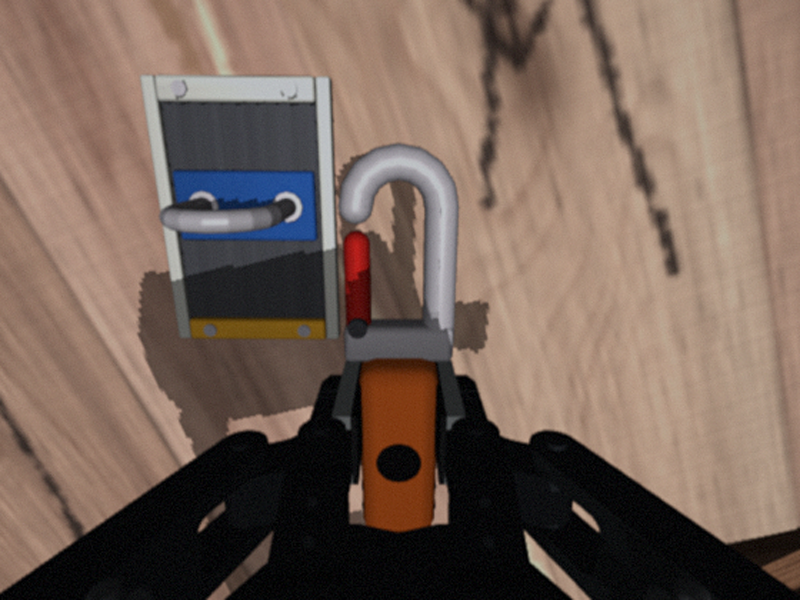

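The hook is held straight. The gate hinge is at (358,328), the bend apex at (398,145) and the dot at (399,463). The eye's right leg base is at (289,208), and the track edges run nearly parallel to the hook.

```bash
python3 - <<'E'
from h import *
w=read_camera("wrist");k=.7;s=readout.read_state();r=R.from_rotvec(s["tcp_rot"])
f=lambda u,v,z:px2w(w,(u*k,v*k),z)
ang=lambda a,b:np.degrees(np.arctan2(*(b-a)[1::-1]))
z0=s["tool_pos"][2]-.0225
t=lambda p:(r.inv().apply(p-s["tool_pos"])*1e3).round(1)
print("tool-frame mm (y flipped is hook y):")
for n,u,v,z in(("hinge",358,328,.019),("bend apex",398,145,.015),("apex inner",398,182,.015),("nose tip",354,222,.015),("gatetip",356,233,.015),("frontL",362,361,.03),("frontR",436,361,.03),("spine out",458,220,.015),("spine out2",453,320,.015)): print(n,t(f(u,v,z0+z)))
L=f(289,208,.008);L2=f(202,206,.008)
print("leg",L,t(L),"leg2",L2,np.linalg.norm(L-L2),"yaw",ang(L,L2)-90,"bow right part",t(f(285,214,.034)))
print("track",ang(f(338,338,.008),f(330,78,.008)),ang(f(182,337,.008),f(145,75,.008)),"ends",ang(f(330,78,.008),f(145,75,.008))-90,ang(f(338,338,.008),f(182,338,.008))-90)
print(f(338,338,.008),f(330,78,.008),f(145,75,.008))
E
```

```text
tool-frame mm (y flipped is hook y):
hinge [ 25.6 -13.1   3.5]
bend apex [78.9 -0.9  7.5]
apex inner [68.9 -0.9  7.5]
nose tip [ 57.4 -13.8   7.5]
gatetip [ 54.2 -13.3   7.5]
frontL [ 19.9 -11.2  -7.5]
frontR [19.9 10.1 -7.5]
spine out [58.1 16.7  7.5]
spine out2 [26.7 16.4  7.5]
leg [0.63168347 0.02055181 0.008     ] [ 53.3 -47.8  72. ] leg2 [0.64201304 0.05648092 0.008     ] 0.03738449609865006 yaw -16.03986274111584 bow right part [ 54.4 -43.3  46. ]
track -15.433591084124576 -15.651867629209715 ends -15.568643386780465 -14.747237683805807
[0.5681463  0.01797425 0.008     ] [ 0.67595098 -0.01178812  0.008     ] [0.69558202 0.05867125 0.008     ]
```

```bash
python3 go.py .577 .001 .0345 -15.4
```

```text
4.15 [ 0.5679 -0.012   0.0801] yaw -14.8 F [ 0.06 -0.61 -2.37] w 0.264 79.00315403938293
shift [ 0.0054 -0.015   0.0456] turn [ 0.04 -0.    0.6 ] q [-0.06  0.23  1.99 -0.    0.93  1.76]
```

Emit:
jog_arm(
  deltas=[0.003,-0.003,0.012,0,0,0.6,-1,0.006,-0.006,0.025,0,0,0.6,-1,0.006,-0.011,0.038,0,0,0.6,-1,0.006,-0.0165,0.0455,0,0,0.6,-1,0.006,-0.0165,0.0455,0,0,0.6,-1,0.006,-0.0165,0.0455,0,0,0.6,-1],
)

```text
time: 4.75
tool_pos: [0.5778, 0.0028, 0.0339]
tcp_rot: [3.113, -0.421, -0.002]
wrist_force: [0.3, 0.7, -2.5]
width: 0.263
grip_force: 79.0
```

```bash
python3 go.py .577 .001 .0345 -15.4;  python3 - <<'E'
from h import *
w=read_camera("wrist");cv2.imwrite("pics/w3.png",cv2.resize(w["color"],(800,600),interpolation=cv2.INTER_CUBIC))
E
```

```text
4.75 [0.5778 0.0028 0.0339] yaw -15.42 F [ 0.28  0.69 -2.46] w 0.263 79.00983452796936
shift [-0.0003  0.0019 -0.0006] turn [ 0.02  0.07 -0.02] q [-0.04  0.31  1.99 -0.    0.85  1.8 ]
```

View pics/w3.png

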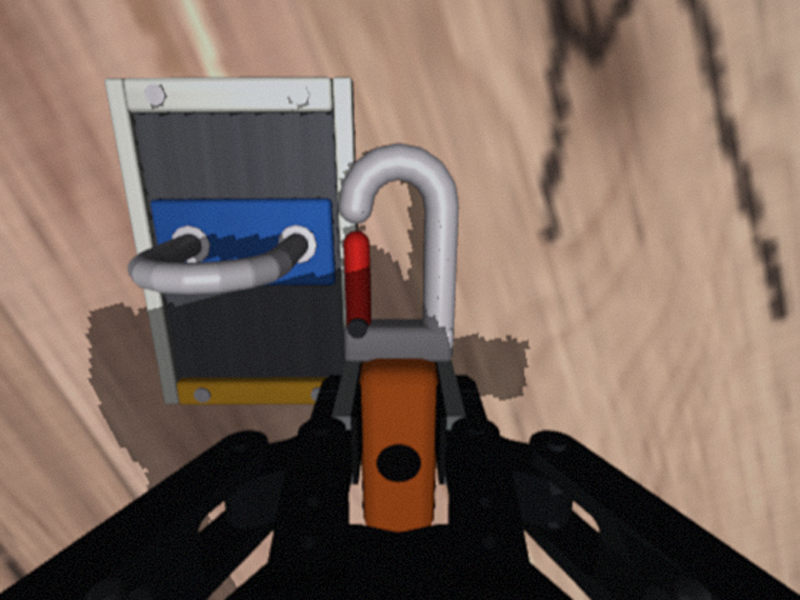

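The hook now stands beside the eye. The leg base is at (302,246), the gate runs from (358,328) to (356,235), and the nose tip is at (354,222).

```bash
python3 - <<'E'
from h import *
w=read_camera("wrist");k=.7;s=readout.read_state();r=R.from_rotvec(s["tcp_rot"])
f=lambda u,v,z:px2w(w,(u*k,v*k),z)
ang=lambda a,b:np.degrees(np.arctan2(*(b-a)[1::-1]))
t=lambda p:(r.inv().apply(p-s["tool_pos"])*1e3).round(1)
L=f(302,246,.008);L2=f(188,246,.008)
print(s["tool_pos"],"leg",L,t(L),"leg2",np.linalg.norm(L-L2),"yaw",ang(L,L2)-90)
p=s["tool_pos"]
for zz in (.008,.027,.034): print(zz, (w2px(w,np.r_[L[:2],zz])/k).round(0))
print("track",ang(f(172,403,.008),f(108,80,.008)),"car",ang(f(330,199,.008),f(152,200,.008))-90,ang(f(335,283,.008),f(160,287,.008))-90)
E
python3 go.py .577 .001 .0345 -15.4
```

```text
[0.57855174 0.00259419 0.03491702] leg [0.6317548  0.02170928 0.008     ] [ 46.2 -32.6  27. ] leg2 0.0388040096195249 yaw -15.426420720185689
0.008 [[302. 246.]]
0.027 [[289. 259.]]
0.034 [[284. 265.]]
track -14.235774171889767 car -15.107805010171958 -14.06407245915031
4.85 [0.5786 0.0026 0.0349] yaw -15.43 F [ 0.15  0.62 -1.69] w 0.262 79.00978088378906
shift [-0.0011  0.0019  0.0004] turn [-0.01 -0.04 -0.03] q [-0.04  0.3   1.99 -0.    0.85  1.8 ]
```

Emit:
jog_arm(
  deltas=[-0.001,-0.004,0,0,0,0,-1,-0.001,-0.008,0,0,0,0,-1,-0.001,-0.011,0,0,0,0,-1,-0.001,-0.014,0,0,0,0,-1,-0.001,-0.017,0,0,0,0,-1,-0.001,-0.02,0,0,0,0,-1],
)

```text
time: 5.45
tool_pos: [0.5823, 0.022, 0.0347]
tcp_rot: [3.112, -0.422, -0.001]
wrist_force: [-1.3, -2.8, -0.0]
width: 0.265
grip_force: 79.2
```

```bash
python3 go.py .577 .001 .0345 -15.4
```

```text
5.45 [0.5823 0.022  0.0347] yaw -15.44 F [-1.32 -2.83 -0.01] w 0.265 79.24004316329956
shift [0.0005 0.0217 0.0002] turn [ 0.04  0.02 -0.04] q [-0.    0.31  1.98 -0.    0.85  1.84]
```

Emit:
jog_arm(
  deltas=[0,-0.003,0,0,0,0,-1,0,-0.006,0,0,0,0,-1,0,-0.009,0,0,0,0,-1,0,-0.011,0,0,0,0,-1,0,-0.0125,0,0,0,0,-1,0,-0.0125,0,0,0,0,-1],
)

```text
time: 6.05
tool_pos: [0.5851, 0.0345, 0.0341]
tcp_rot: [-3.113, 0.422, 0.003]
wrist_force: [-2.8, -2.6, -1.8]
width: 0.262
grip_force: 79.2
```

```bash
python3 go.py .577 .001 .0345 -15.4;  python3 - <<'E'
from h import *
w=read_camera("wrist");cv2.imwrite("pics/w4.png",cv2.resize(w["color"],(800,600),interpolation=cv2.INTER_CUBIC))
E
```

```text
6.05 [0.5851 0.0345 0.0341] yaw -15.43 F [-2.79 -2.65 -1.79] w 0.262 79.15463089942932
shift [ 0.0012  0.0345 -0.0004] turn [ 0.01  0.09 -0.03] q [0.02 0.32 1.97 0.   0.86 1.86]
```

View pics/w4.png

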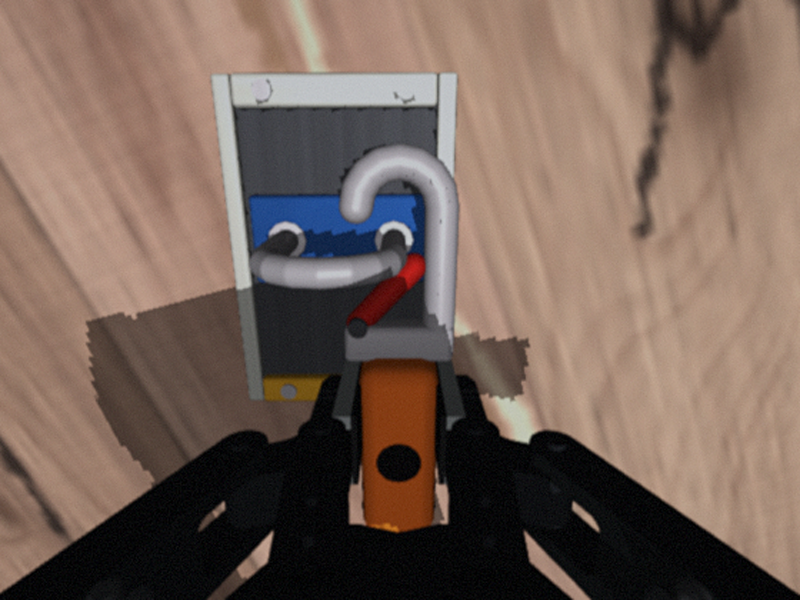

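The leg (394,240) is inside the hook and the gate is swung in, with its tip at (412,265). Next I draw the hook back.

Emit:
jog_arm(
  deltas=[-0.003,0,0,0,0,0,-1,-0.006,0,0,0,0,0,-1,-0.009,0,0,0,0,0,-1,-0.012,0,0,0,0,0,-1,-0.015,0,0,0,0,0,-1,-0.018,0,0,0,0,0,-1,-0.021,0,0,0,0,0,-1,-0.024,0,0,0,0,0,-1],
)

```text
time: 6.9
tool_pos: [0.564, 0.0407, 0.0351]
tcp_rot: [-3.113, 0.422, -0.005]
wrist_force: [4.1, 0.1, -3.8]
width: 0.264
grip_force: 78.8
```

```bash
python3 go.py .577 .001 .0345 -15.4;  python3 - <<'E'
from h import *
w=read_camera("wrist");cv2.imwrite("pics/w5.png",cv2.resize(w["color"],(800,600),interpolation=cv2.INTER_CUBIC))
E
```

```text
6.9 [0.564  0.0407 0.0351] yaw -15.44 F [ 4.1   0.06 -3.85] w 0.264 78.84095191955566
shift [0.0231 0.0348 0.0007] turn [-0.05 -0.18 -0.04] q [0.03 0.28 2.02 0.   0.84 1.87]
```

View pics/w5.png

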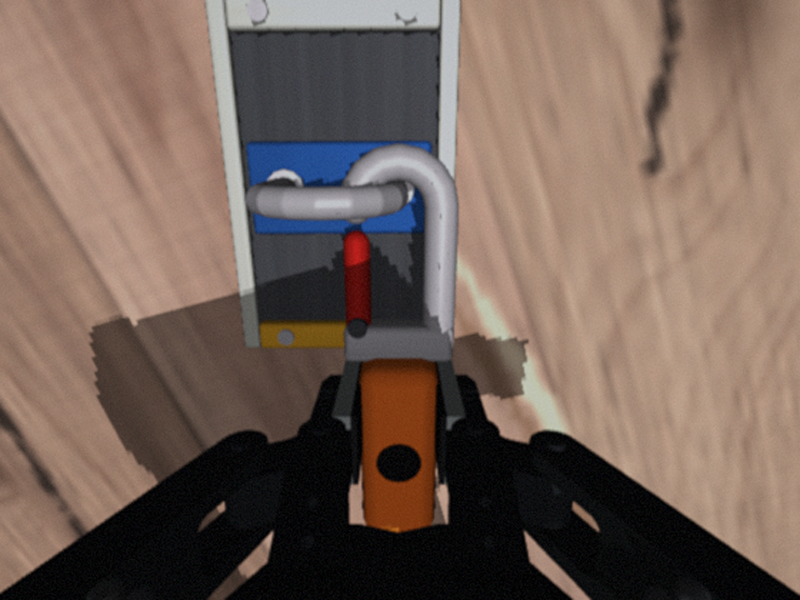

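The gate has shut and the leg is seated in the bend. The carriage's lower edge is at v=233 and the stop at v=322, so about 28 mm is left.

Emit:
jog_arm(
  deltas=[-0.003,0,0,0,0,0,-1,-0.006,0,0,0,0,0,-1,-0.009,0,0,0,0,0,-1,-0.012,0,0,0,0,0,-1,-0.015,0,0,0,0,0,-1,-0.018,0,0,0,0,0,-1,-0.02,0,0,0,0,0,-1,-0.02,0,0,0,0,0,-1],
)

```text
time: 7.75
tool_pos: [0.5432, 0.0461, 0.0348]
tcp_rot: [-3.113, 0.422, -0.0]
wrist_force: [3.9, 1.0, 0.2]
width: 0.265
grip_force: 79.3
```

```bash
python3 go.py .577 .001 .0345 -15.4
```

```text
7.75 [0.5432 0.0461 0.0348] yaw -15.43 F [3.91 1.04 0.19] w 0.265 79.29709196090698
shift [0.0446 0.0345 0.0003] turn [-0.01 -0.   -0.03] q [0.04 0.25 2.06 0.   0.83 1.88]
```

Emit:
jog_arm(
  deltas=[-0.001,0,0,0,0,0,-1,-0.002,0,0,0,0,0,-1,-0.003,0,0,0,0,0,-1,-0.004,0,0,0,0,0,-1,-0.005,0,0,0,0,0,-1],
)

```text
time: 8.25
tool_pos: [0.5387, 0.0473, 0.0347]
tcp_rot: [-3.113, 0.422, -0.001]
wrist_force: [5.5, 2.2, -0.3]
width: 0.267
grip_force: 79.3
```

Emit:
jog_arm(
  deltas=[-0.0007,0,0,0,0,0,-1,-0.0014,0,0,0,0,0,-1],
)

```text
time: 8.45
tool_pos: [0.5373, 0.0477, 0.0346]
tcp_rot: [-3.113, 0.422, -0.0]
wrist_force: [3.9, 1.2, 0.8]
width: 0.261
grip_force: 79.3
```

Emit:
jog_arm(
  deltas=[-0.0007,0,0,0,0,0,-1,-0.0014,0,0,0,0,0,-1],
)

```text
time: 8.65
tool_pos: [0.5359, 0.048, 0.0346]
tcp_rot: [-3.113, 0.422, -0.0]
wrist_force: [4.9, 2.5, 0.8]
width: 0.266
grip_force: 79.4
```

Emit:
jog_arm(
  deltas=[-0.0007,-0.0004,0,0,0,0,-1,-0.0014,-0.0008,0,0,0,0,-1],
)

```text
time: 8.85
tool_pos: [0.5344, 0.0488, 0.0344]
tcp_rot: [3.112, -0.422, -0.001]
wrist_force: [4.7, -1.0, 0.2]
width: 0.265
grip_force: 79.4
```

Emit:
jog_arm(
  deltas=[-0.0007,-0.0003,0,0,0,0,-1,-0.0014,-0.0006,0,0,0,0,-1],
)

```text
time: 9.05
tool_pos: [0.5328, 0.0497, 0.0341]
tcp_rot: [3.112, -0.422, -0.002]
wrist_force: [3.4, -2.2, -1.9]
width: 0.268
grip_force: 79.3
```

Emit:
jog_arm(
  deltas=[-0.0007,0,0,0,0,0,-1,-0.0014,0,0,0,0,0,-1],
)

```text
time: 9.25
tool_pos: [0.5327, 0.0499, 0.0343]
tcp_rot: [3.112, -0.422, 0.002]
wrist_force: [8.8, -3.8, -5.2]
width: 0.266
grip_force: 79.0
```

Emit:
jog_arm(
  deltas=[-0.0004,0,0,0,0,0,-1],
)

```text
time: 9.35
tool_pos: [0.5326, 0.0499, 0.0343]
tcp_rot: [3.112, -0.422, 0.003]
wrist_force: [8.4, -4.3, -5.7]
width: 0.262
grip_force: 78.9
```

Emit:
jog_arm(
  deltas=[0,0,0,0,0,0,-1],
)

```text
time: 9.45
tool_pos: [0.5327, 0.0498, 0.0343]
tcp_rot: [3.112, -0.422, 0.003]
wrist_force: [9.1, -4.5, -4.4]
width: 0.261
grip_force: 78.9
```

Emit:
jog_arm(
  deltas=[-0.0004,0,0,0,0,0,-1,-0.0007,0,0,0,0,0,-1,-0.0007,0,0,0,0,0,-1],
)

```text
time: 9.75
tool_pos: [0.5326, 0.0499, 0.0344]
tcp_rot: [3.112, -0.422, 0.005]
wrist_force: [9.5, -5.1, -7.4]
width: 0.263
grip_force: 78.7
```

Emit:
jog_arm(
  deltas=[0,0,0,0,0,0,-1],
)

```text
time: 9.85
tool_pos: [0.5326, 0.0499, 0.0344]
tcp_rot: [3.112, -0.422, 0.005]
wrist_force: [9.5, -3.5, -6.6]
width: 0.264
grip_force: 78.7
```

Emit:
jog_arm(
  deltas=[-0.0006,0,0,0,0,0,-1,-0.0012,0,0,0,0,0,-1,-0.0012,0,0,0,0,0,-1],
)

```text
time: 10.15
tool_pos: [0.5325, 0.0499, 0.0345]
tcp_rot: [3.112, -0.422, 0.009]
wrist_force: [12.9, -5.8, -9.0]
width: 0.261
grip_force: 78.7
```

Emit:
jog_arm(
  deltas=[0,0,0,0,0,0,-1,0,0,0,0,0,0,-1],
)

```text
time: 10.35
tool_pos: [0.5325, 0.05, 0.0345]
tcp_rot: [3.112, -0.422, 0.008]
wrist_force: [13.6, -6.2, -9.0]
width: 0.268
grip_force: 78.7
```

Emit:
jog_arm(
  deltas=[0.0006,0,0,0,0,0,-1,0.0006,0,0,0,0,0,-1],
)

```text
time: 10.55
tool_pos: [0.5326, 0.0499, 0.0344]
tcp_rot: [3.112, -0.422, 0.007]
wrist_force: [11.2, -4.9, -7.1]
width: 0.265
grip_force: 78.8
```

Emit:
jog_arm(
  deltas=[0,0,0,0,0,0,-1,0,0,0,0,0,0,-1,0,0,0,0,0,0,-1,0,0,0,0,0,0,-1],
)

```text
time: 10.95
tool_pos: [0.5326, 0.0499, 0.0344]
tcp_rot: [3.112, -0.422, 0.007]
wrist_force: [11.4, -5.2, -8.0]
width: 0.265
grip_force: 78.8
```

Emit:
jog_arm(
  deltas=[0,0,0,0,0,0,-1,0,0,0,0,0,0,-1,0,0,0,0,0,0,-1,0,0,0,0,0,0,-1],
)

```text
time: 11.35
tool_pos: [0.5325, 0.0499, 0.0345]
tcp_rot: [3.112, -0.422, 0.007]
wrist_force: [10.7, -4.7, -8.0]
width: 0.263
grip_force: 78.8
```

Emit:
jog_arm(
  deltas=[0.001,0,0,0,0,0,-1,0.002,0,0,0,0,0,-1,0.003,0,0,0,0,0,-1,0.0035,0,0,0,0,0,-1],
)

```text
time: 11.75
tool_pos: [0.5329, 0.0498, 0.034]
tcp_rot: [3.113, -0.422, -0.004]
wrist_force: [2.6, -0.7, -0.9]
width: 0.264
grip_force: 79.5
```

Emit:
jog_arm(
  deltas=[0,0,0.002,0,0,0,-1,0,0,0.004,0,0,0,-1,0,0,0.006,0,0,0,-1,0,0,0.008,0,0,0,-1,0,0,0.0095,0,0,0,-1,0,0,0.0095,0,0,0,-1],
)

```text
time: 12.35
tool_pos: [0.5331, 0.05, 0.0244]
tcp_rot: [3.113, -0.422, -0.003]
wrist_force: [0.9, -0.9, -2.9]
width: 0.268
grip_force: 79.5
```

```bash
python3 go.py .5327 .0499 .0225 -15.4
```

```text
12.35 [0.5331 0.05   0.0244] yaw -15.44 F [ 0.9  -0.88 -2.87] w 0.268 79.5097804069519
shift [-0.0003  0.0002  0.0019] turn [ 0.03  0.1  -0.04] q [0.05 0.25 2.08 0.   0.81 1.89]
```

Emit:
jog_arm(
  deltas=[0,0,0.0007,0,0,0,-1,0,0,0.0014,0,0,0,-1],
)

```text
time: 12.55
tool_pos: [0.5333, 0.05, 0.0233]
tcp_rot: [3.113, -0.422, -0.002]
wrist_force: [0.1, -0.6, -2.4]
width: 0.266
grip_force: 79.5
```

Emit:
jog_arm(
  deltas=[0,0,0.0006,0,0,0,-1,0,0,0.0006,0,0,0,-1],
)

```text
time: 12.75
tool_pos: [0.5336, 0.05, 0.0228]
tcp_rot: [3.113, -0.422, -0.001]
wrist_force: [0.8, -0.5, -3.0]
width: 0.264
grip_force: 79.5
```

Emit:
jog_arm(
  deltas=[0,0,0.0007,0,0,0,-1,0,0,0.0007,0,0,0,-1],
)

```text
time: 12.95
tool_pos: [0.5339, 0.05, 0.0226]
tcp_rot: [3.113, -0.422, -0.0]
wrist_force: [-1.3, -0.5, 0.1]
width: 0.265
grip_force: 79.9
```

Emit:
jog_arm(
  deltas=[0,0,0.0007,0,0,0,-1,0,0,0.0007,0,0,0,-1],
)

```text
time: 13.15
tool_pos: [0.5339, 0.05, 0.0225]
tcp_rot: [3.113, -0.422, -0.001]
wrist_force: [-4.4, 0.2, 6.5]
width: 0.265
grip_force: 80.8
```

Emit:
jog_arm(
  deltas=[0,0,-0.0006,0,0,0,-1,0,0,-0.0006,0,0,0,-0.3,0,0,-0.0006,0,0,0,-0.2,0,0,-0.0006,0,0,0,0,0,0,-0.0006,0,0,0,0.2,0,0,-0.0006,0,0,0,0.2,0,0,-0.0006,0,0,0,0.2],
)

```text
time: 13.85
tool_pos: [0.5339, 0.05, 0.0222]
tcp_rot: [-3.113, 0.422, -0.0]
wrist_force: [-0.8, -0.1, 0.5]
width: 0.594
grip_force: 0.0
```

Emit:
jog_arm(
  deltas=[0,0,-0.01,0,0,0,0.2,0,0,-0.03,0,0,0,0.2,0,0,-0.06,0,0,0,0.2,0,0,-0.1,0,0,0,0.2,0,0,-0.14,0,0,0,0.2,0,0,-0.16,0,0,0,0.2,0,0,-0.16,0,0,0,0.2],
)

```text
time: 14.55
tool_pos: [0.537, 0.0502, 0.1876]
tcp_rot: [-3.111, 0.422, -0.014]
wrist_force: [1.2, 1.1, -0.0]
width: 0.597
grip_force: 0.0
```

```bash
python3 - <<'E'
from h import *
w=read_camera("wrist")["color"];s=read_camera("side")["color"];t=read_camera("top")["color"]
m=np.hstack([cv2.resize(w,(400,300)),crop(s,270,175,80,60,5)])
m=np.vstack([m,np.hstack([crop(t,250,180,80,60,5),cv2.resize(t,(400,300))])])
cv2.imwrite("pics/w6.png",cv2.convertScaleAbs(m,alpha=1.4)); print(readout.read_state()["width"])
E
```

```text
0.5980945005176163
```

View pics/w6.png

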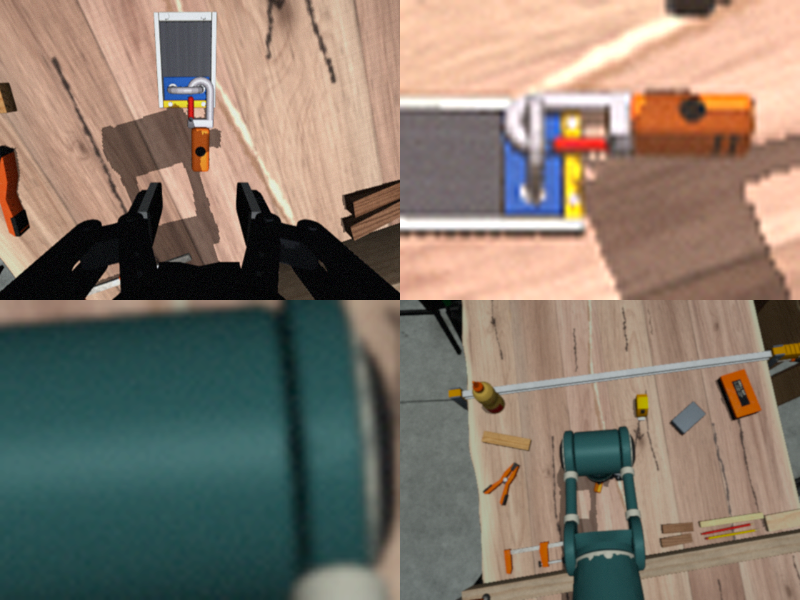

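The hook lies flat with its gate shut around the right leg. The carriage is at the yellow stop and the gripper is clear.

```bash
python3 -c "
from workcell import finish_job
print(finish_job())"
```

```text
the job is handed in; nothing more can be done
None
```

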